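# Tap the board carriage up to the hidden stop of the test hood

### The arm

A 7-joint arm with a two-finger parallel gripper is mounted at the origin on the work surface. World frame = base frame: x ahead of the robot, y to its left, z up, the work surface at z = 0. Lengths are in m, angles in rad, forces in N, time in s.
With the tool pointing down it reaches from about 0.425 to 0.925 m from the base axis. Payload 6.8 kg.
Tool frame: the origin (TCP) lies on the centre line of the jaws, within the pads' length; the fingertips stand 14 mm ahead of it and the grasp point (between the pads) lies 5 mm behind it; y points along the fingers, x is the direction in which the jaws open and shut, and the axes are right-handed (so a half turn about y gives the same grasp; the last joint's range is limited). The gripper opens to 85 mm and grips with 20 to 120 N. Pads are 22 mm wide; open, the fingers measure 114 mm over their backs; the gripper's body (76 mm by 85 mm) begins 54 mm behind the grasp point. The pads swing forward as they close: fully open they stand 13 mm farther back than shut.
Start: joints at [1.032, 0.477, 0.022, 1.555, -0.011, 1.109, -0.083], TCP at [0.282, -0.613, 0.245] pointing down, gripper open.
Joint ranges: [-2.96, 2.96], [-0.34, 2.1], [-1.41, 1.46], [0.24, 2.44], [-1.37, 4.51], [0.17, 1.92], [-2.96, 2.96]. Speed limits (rad/s): [2.39, 2.39, 3.14, 3.14, 3.14, 3.14, 3.14].

### API

Orientations are given as a rotation vector (axis times angle).
In Python, from bench import get_obs, vision, ticket gives the robot as it stands. The module is installed in compiled form; this text tells all that it offers.
- The arm moves only by the tool jog_arm, never from a script. Its argument "motion" is a list of rows, each an object of numbers: "gripper": the finger opening in mm, from 0 to 85.4; "tx", "ty", "tz": the shift along the tool's x, y, z in mm; "ax", "ay", "az": the turn, a rotation vector about the tool's x, y, z in rad. In form: [{"gripper": .., "tx": .., "ty": .., "tz": .., "ax": .., "ay": .., "az": ..}, ...]. A call has 1 to 12 rows; each row shifts and turns the commanded pose from where the row before left it, along the tool's axes as they then stand; what a row does not reach is not made up. A row lasts 1/10 s, in which the tool goes at most 50 mm and 8.59 degrees, less where a joint would pass 70% of its speed; a pose out of reach is approached as far as the arm can. A call is refused whole if a number of a shift passes 50 or a number of a turn 0.15, either way. A call with a gripper value outside its range is refused whole. The fingers move at their own pace and stop on an object; "newtons" is the grip in N (left out, the last holds). Time passes only in rows, so rows that do not move let the fingers close. It gives the time, the measured TCP pose, the force and the opening at its end, in the units of the state.
- get_obs(): the state, without advancing time (a new reading comes with each control period).
- vision.grab_frame(name): name is "side" or "top" or "wrist"; returns the picture (480x640x3 uint8, red, green, blue); there is no depth.
- vision.get_calibration(name): a dict with "camera_matrix" (3x3 intrinsics, pixels), "world_from_camera" (4x4, takes a point from camera to world coordinates). Camera axes: x right, y down, z forward; pixel columns grow to the right and rows downward; lengths in m; the calibration is good to about 2 mm. A picture is of the moment at which its call begins: read the wrist's pose just before it. get_calibration takes no time and is no camera call; for the wrist camera it gives the pose at the moment of the call.
- ticket.hand_in(): hands the job in, once; it reports no verdict.
The state is a dict: "clock": time; "joints": joint angles; "qvel": joint speeds; "tau": joint torques, N m; "tcp_pos": TCP position; "orientation": TCP orientation; "contact_force": force on the tool from outside, world axes, zero at the start; "moment": the same for the moment, N m; "grip_width": finger opening in m.
Only numpy, scipy, OpenCV 4.12 (cv2) and the standard library are available. Lean on these libraries where they do the work, as an engineer would, in place of code of your own. Each camera call takes 0.05 s, during which the arm holds its last target.

### The job

Pick up the brass-headed tapping bar and, with it, nudge the board carriage along its slideway into the hood in small gentle taps until it rests against the sprung stop hidden inside, without ramming the stop or touching the carriage with the gripper or arm. Then lay the bar in the tool tray, let go, and leave everything else on the bench where it is; the carriage must stay against the stop.

Things in the scene. Friction and masses are not known exactly. Their poses are not given: they have to be found in the camera images.
- slide: Fixed aluminium slideway, 300 mm long (its x), 90 mm wide, base plate 12 mm thick; two side rails, tops 20 mm above the bench, form a 63 mm wide channel. Origin: centre of its underside, on the bench. Its +x is the way the carriage is pushed, towards the hood. It may be turned on the bench.
- hood: Fixed grey sheet-metal hood over the slideway's far end. Origin and axes coincide with the slideway's: it spans x 40 to 156 mm, y -51 to 51 mm, 68 mm high, with a black block 22 mm high on top. Inside, out of sight on the centre line, is a sprung, damped stop that yields about 2 N per mm from first touch, on top of the carriage's friction; more than 12 N on it is ramming.
- carriage: Loose aluminium carriage with a small circuit board on top, 120 mm long (its x), 60 mm wide, 18 mm thick, about 0.5 kg. It rests on the slideway's base plate and slides with a friction of a few newtons. Origin: centre of its underside; +x end is the front. At its rear stands a push plate 50 mm wide, 8 mm thick, its top 60 mm above the bench.
- push_face (a point): Point on the flat rear face of the carriage's push plate where it should be pushed: on the centre line, 60 mm behind the carriage's origin and 26 mm above its underside (38 mm above the bench). Axes as the carriage's; pushing is along +x.
- bar_mid (a point): Middle of the tapping bar, half-way up (12 mm above its underside): 150 mm long (its x), lying flat on the bench. The black handle, 18 mm wide (y), 24 mm tall (z), runs from 75 mm behind this point to 35 mm ahead; the rest is a round brass head, 24 mm in diameter, with a domed end at +x. About 0.16 kg.
- bar_tip (a point): Foremost point of the bar's domed brass end, 75 mm ahead of the bar's middle on its axis.
- bar: The same tapping bar; origin at the centre of its underside, x along it towards the brass head.
- tray: Fixed shallow grey tool tray, 230 mm (its x) by 110 mm (its y), walls 4 mm thick and 14 mm high. Origin: centre of its underside.
- tray_in (a point): Centre of the tray's inner floor, 4 mm above the bench. Axes as the tray's: x along its length.
- jar_mid (a point): Bystander: middle of a small amber jar, 44 mm in diameter, 55 mm high.
- spool_mid (a point): Bystander: middle of a metal spool standing on end, 52 mm in diameter, 38 mm high.
- board_mid (a point): Bystander: middle of a bare green circuit board, 70 by 50 by 6 mm, lying on the bench.
- driver_grip (a point): Bystander: the handle of a screwdriver 160 mm long, lying on the bench.
- hood_mouth (a point): Centre of the hood's mouth at bench height (slideway x = 40 mm); the opening is 63 mm or more wide, up to 45 mm above the bench. The hidden stop is set differently every time: the carriage's front end meets it 20 to 50 mm past this point. Once pressed on the stop, the carriage is kept there by its friction when the push is taken away gently.
- tweezers_mid (a point): Bystander: middle of a pair of steel tweezers 125 mm long, 6 mm high, lying on the bench.
Mind the look-alikes: they are no part of the job. What is shaped like the bar but red is not meant. Of the things shaped like the carriage, the aluminium one is meant.

How it is judged:
On the way, in this order (a step that is already met when the one before it is completed fails the run):
1. the tapping bar is lifted clear of the bench (height (world z) of bar_mid above 0.028 m), for 0.2 s.
2. the bar pushes the carriage against the hidden stop (contact force between carriage and hood above 1 N and contact force between bar and carriage above 0.5 N), for 0.1 s.
At the end, for the whole second after the job is handed in: The carriage is at rest and still bears on the hidden stop (more than 0.3 N), and the bar lies flat and still on the floor of the tray, its middle within 45 mm of the tray's middle (contact force between carriage and hood above 0.3 N and linear speed of carriage below 0.01 m/s and horizontal distance between bar_mid and tray_in below 0.045 m and height (world z) of bar_mid below 0.022 m and angle between bar's own z axis and vertical below 0.15 rad and linear speed of bar below 0.02 m/s); the robot touches nothing.
It fails at once if the hidden stop is rammed: more than 12 N on it (contact force between carriage and hood above 12 N).
It fails at once if the carriage is knocked along faster than 0.2 m/s instead of being nudged (linear speed of carriage above 0.2 m/s).
It fails at once if the fingers or the arm touch the carriage (over 1 N) (contact force between any of the fingers, the arm and carriage above 1 N).
It fails at once if a bystander (jar, spool, board, screwdriver or tweezers) is moved more than 20 mm (distance of any of jar_mid, spool_mid, board_mid, driver_grip, tweezers_mid from where it was at the start of the episode above 0.02 m).
It also fails if it takes over 72 s, if anything falls off the work surface, if the arm or the gripper's body presses on something with over 40 N, if the wrist force passes 120 N, or if a joint passes its speed limit or range.

## Working session

There is one attempt and no reset: what is moved stays moved. The work goes in short steps, Python scripts to look and compute and a tool call to move; the robot and the scene stay as the last step left them, time stands still between calls to the robot, and variables do not carry over. Pictures are saved under pics/ and viewed, and the job is handed in when it is done.

Besides the shell and the picture viewer there is one more tool, called after ">>>" by a JSON object that holds its "op" and its "data", one argument or row to a line. jog_arm: Moves the arm, as the interface text tells. Its arguments: {"type":"object","properties":{"motion":{"type":"array"},"newtons":{"type":"number"}},"required":["motion"]}

```bash
mkdir -p pics
python3 - <<'E'
from bench import get_obs, vision
import cv2, numpy as np
print(get_obs())
for n in ["top","side","wrist"]:
    im=vision.grab_frame(n); cv2.imwrite(f"pics/{n}0.png",im[:,:,::-1]); c=vision.get_calibration(n); print(n,c)
E
```

```text
{'clock': 0.0, 'joints': array([ 1.03190226,  0.47780423,  0.02235466,  1.5564506 , -0.01151031,
        1.10930329, -0.08308857]), 'qvel': array([ 1.04254352e-03, -3.19486545e-04,  1.23555660e-03,  9.44793348e-04,
        7.61815025e-04,  4.17014029e-05,  1.00489554e-03]), 'tau': array([-7.40963460e-04, -5.96448898e+01,  1.60732336e+00, -2.81195551e+01,
        1.23590036e-02,  9.44252126e-03, -1.81846858e-06]), 'tcp_pos': array([ 0.28162003, -0.61282032,  0.24432357]), 'orientation': array([-1.3818492 ,  0.88749621, -0.88484388]), 'contact_force': array([ 0.23559329, -0.69172026, -0.18307676]), 'moment': array([-0.00703735, -0.02667246, -0.0130873 ]), 'grip_width': 0.08545426079573273}
top {'camera_matrix': array([[477.92613763,   0.        , 324.64704802],
       [  0.        , 477.92613763, 235.08732482],
       [  0.        ,   0.        ,   1.        ]]), 'world_from_camera': array([[-0.00360818, -0.98642073,  0.16419845,  0.30458151],
       [-0.9999109 ,  0.00566917,  0.01208493, -0.00733312],
       [-0.01285169, -0.16414022, -0.98635329,  1.37874586],
       [ 0.        ,  
[... 231 characters left out ...]
camera': array([[ 0.99741422, -0.04101296,  0.05901536,  0.45496684],
       [-0.069461  , -0.76085036,  0.64519912, -0.72156028],
       [ 0.01844033, -0.64763004, -0.76173177,  0.92647599],
       [ 0.        ,  0.        ,  0.        ,  1.        ]])}
wrist {'camera_matrix': array([[375.57362121,   0.        , 315.2821219 ],
       [  0.        , 375.57362121, 236.6413779 ],
       [  0.        ,   0.        ,   1.        ]]), 'world_from_camera': array([[ 0.4171922 , -0.87479678, -0.24633567,  0.3432941 ],
       [-0.9088174 , -0.40195162, -0.11173999, -0.58493256],
       [-0.00126524,  0.2704912 , -0.96272162,  0.37244545],
       [ 0.        ,  0.        ,  0.        ,  1.        ]])}
```

View pics/top0.png

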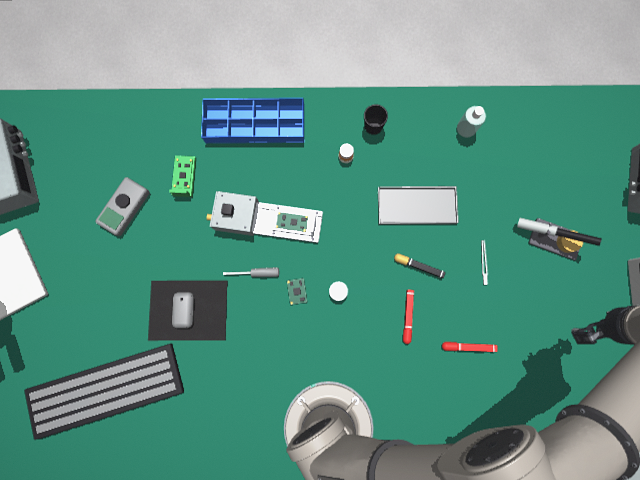

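View pics/side0.png

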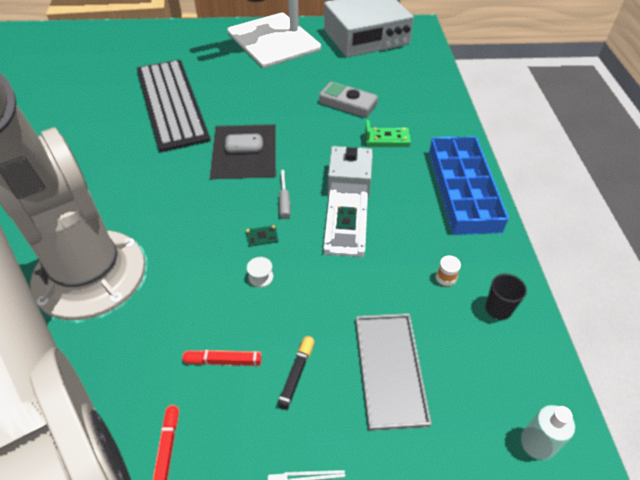

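View pics/wrist0.png

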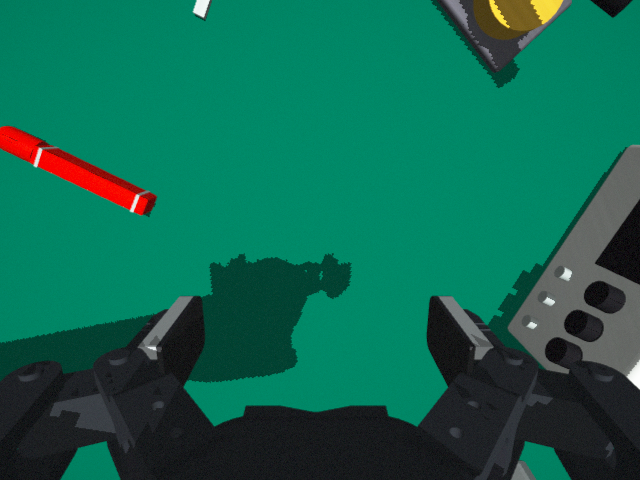

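The top view shows these candidates:
- **Tapping bar:** black handle with brass head at (418,265). The red look-alikes are at (409,316) and (470,347).
- **Carriage:** the aluminium one is in the slideway at (292,222). The look-alike is the green one at (183,175).

I choose the black and brass bar and the aluminium carriage, and will check both in close crops.

Run:
```python
import cv2, numpy as np
t=cv2.imread("pics/top0.png"); s=cv2.imread("pics/side0.png")
a=cv2.resize(t[180:280,195:335],None,fx=5,fy=5,interpolation=cv2.INTER_CUBIC)
cv2.imwrite("pics/c_slide.png",a)
b=cv2.resize(t[170:300,370:500],None,fx=4.5,fy=4.5,interpolation=cv2.INTER_CUBIC)
cv2.imwrite("pics/c_bar.png",b)
c=cv2.resize(s[140:260,300:400],None,fx=5,fy=5,interpolation=cv2.INTER_CUBIC)
cv2.imwrite("pics/c_slide_s.png",c)
```

```text
(no output)
```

View pics/c_slide.png

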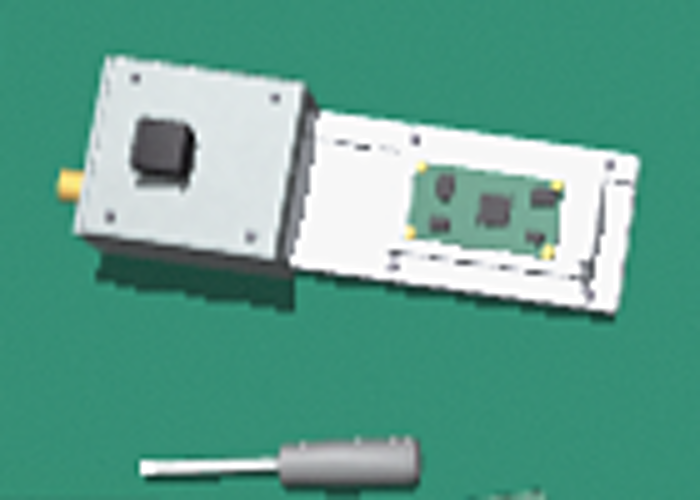

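View pics/c_bar.png

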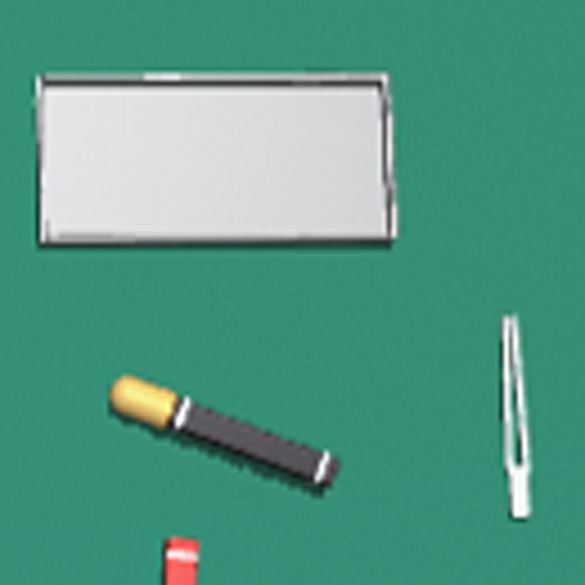

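View pics/c_slide_s.png

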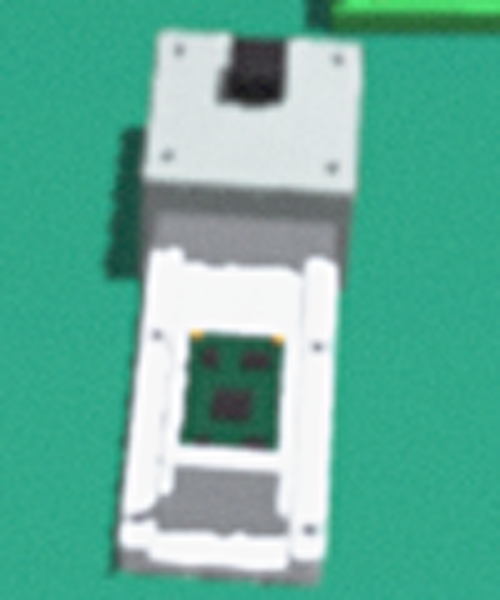

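```bash
cat > h.py <<'E'
import numpy as np, cv2
from bench import get_obs, vision
def ray(n,uv,z,cal=None):
    c=cal or vision.get_calibration(n); K=c["camera_matrix"]; T=c["world_from_camera"]
    uv=np.atleast_2d(np.array(uv,float)); d=np.c_[uv,np.ones(len(uv))]@np.linalg.inv(K).T@T[:3,:3].T
    o=T[:3,3]; return o+d*((z-o[2])/d[:,2])[:,None]
def proj(n,p,cal=None):
    c=cal or vision.get_calibration(n); T=np.linalg.inv(c["world_from_camera"])
    q=np.atleast_2d(p)@T[:3,:3].T+T[:3,3]; q=q@c["camera_matrix"].T; return q[:,:2]/q[:,2:]
E
python3 - <<'E'
from h import *
np.set_printoptions(precision=4,suppress=True)
t=lambda L:np.array(L)/5+[195,180]
s=lambda L:np.array(L)/5+[300,140]
h=ray("top",t([(107,58),(305,85),(280,270),(75,235)]),.068)
print("hood top",h,h.mean(0)); 
h2=ray("side",s([(160,32),(362,42),(353,192),(143,182)]),.068)
print("hood side",h2,h2.mean(0))
r=ray("top",t([(638,155),(615,312),(320,110),(290,268)]),.020); print("slide rear corners, top",r)
r=ray("side",s([(327,555),(120,545)]),.020); print("side",r)
b=lambda L:np.array(L)/4.5+[370,170]
p=ray("top",b([(110,392),(335,475)]),.012); print("bar tip,tail",p)
tr=ray("top",b([(38,75),(388,73),(396,241),(40,244)]),.014); print("tray",tr,tr.mean(0))
im=cv2.imread("pics/top0.png"); 
hsv=cv2.cvtColor(im,cv2.COLOR_BGR2HSV)
roi=np.zeros(im.shape[:2],np.uint8); roi[248:284,388:450]=1
m=((hsv[...,0]<50)|(hsv[...,1]<90))&(roi>0)
m=m.astype(np.uint8); cs,_=cv2.findContours(m,0,1); c=max(cs,key=cv2.contourArea); 
rr=cv2.minAreaRect(c);print(rr)
bx=cv2.boxPoints(rr); e=sorted([(np.linalg.norm(bx[i]-bx[i-1]),(bx[i]+bx[i-1])/2) for i in range(4)],key=lambda a:a[0])
P=ray("top",[e[0][1],e[1][1]],.012);print(P,P.mean(0),np.linalg.norm(P[0]-P[1]))
E
```

```text
hood top [[0.6494 0.3148 0.068 ]
 [0.6329 0.2022 0.068 ]
 [0.527  0.214  0.068 ]
 [0.5476 0.3293 0.068 ]] [0.5892 0.2651 0.068 ]
hood side [[0.5527 0.3217 0.068 ]
 [0.6544 0.309  0.068 ]
 [0.6363 0.1987 0.068 ]
 [0.5363 0.2107 0.068 ]] [0.5949 0.26   0.068 ]
slide rear corners, top [[0.6018 0.015  0.02  ]
 [0.5096 0.0285 0.02  ]
 [0.6299 0.2007 0.02  ]
 [0.5363 0.2163 0.02  ]]
side [[0.606  0.0147 0.02  ]
 [0.5139 0.0255 0.02  ]]
bar tip,tail [[ 0.4668 -0.1908  0.012 ]
 [ 0.4132 -0.3316  0.012 ]]
tray [[ 0.6752 -0.1493  0.014 ]
 [ 0.6749 -0.3773  0.014 ]
 [ 0.5634 -0.377   0.014 ]
 [ 0.5628 -0.1481  0.014 ]] [ 0.6191 -0.2629  0.014 ]
((418.9315185546875, 265.3493347167969), (53.25372314453125, 9.129209518432617), 20.556047439575195)
[[ 0.4701 -0.1896  0.012 ]
 [ 0.4157 -0.33    0.012 ]] [ 0.4429 -0.2598  0.012 ] 0.15058025005282463
```

```bash
cat >> h.py <<'E'
from scipy.spatial.transform import Rotation as R
def Rt(o): return R.from_rotvec(o["orientation"]).as_matrix()
def plan(goal,yaw=None,flip=1):
    """shift (tool mm) and turn about tool y to bring TCP to goal, tool z horizontal dir = yaw"""
    o=get_obs(); M=Rt(o); d=np.array(goal)-o["tcp_pos"]
    print("clock",o["clock"],"tcp",o["tcp_pos"].round(4),"F",o["contact_force"].round(2),"w",round(o["grip_width"],4))
    if yaw is not None:
        zt=np.array([np.cos(yaw),np.sin(yaw),0])*flip; yt=np.array([0,0,-1.]); xt=np.cross(yt,zt)
        G=np.c_[xt,yt,zt]; rv=R.from_matrix(M.T@G).as_rotvec(); print("turn tool rv",rv.round(4))
        print("shift in goal tool axes mm",(G.T@d*1000).round(1))
    print("shift in tool axes mm",(M.T@d*1000).round(1))
E
python3 - <<'E'
from h import *
np.set_printoptions(precision=4,suppress=True)
o=get_obs(); print(Rt(o))
u=np.array([.0544,.1404,0]);u/=np.linalg.norm(u); g=np.array([.4429,-.2598,0])-.020*u
for z in (.10,):
  for f in (1,-1): plan([g[0],g[1],z],np.arctan2(u[1],u[0]),f)
s=lambda L:np.array(L)/5+[300,140]
print("plate top?",ray("side",s([(230,458)]),.06),"bottom",ray("side",s([(225,530)]),.012))
t=lambda L:np.array(L)/5+[195,180]
print("top line z.03,.06",ray("top",t([(597,225)]),.03),ray("top",t([(597,225)]),.06),)
E
```

```text
[[ 0.4177 -0.0007  0.9086]
 [-0.9086  0.0013  0.4177]
 [-0.0014 -1.     -0.0001]]
clock 0.15 tcp [ 0.2817 -0.6129  0.2445] F [ 0.26 -0.28  0.1 ] w 0.0856
turn tool rv [-0.0005 -0.7703 -0.0014]
shift in goal tool axes mm [ 22.7 144.5 367.5]
shift in tool axes mm [-239.4  144.8  279.6]
clock 0.15 tcp [ 0.2817 -0.6129  0.2445] F [ 0.26 -0.28  0.1 ] w 0.0856
turn tool rv [ 0.0017  2.3713 -0.0006]
shift in goal tool axes mm [ -22.7  144.5 -367.5]
shift in tool axes mm [-239.4  144.8  279.6]
plate top? [[0.5629 0.0395 0.06  ]] bottom [[0.5626 0.0383 0.012 ]]
top line z.03,.06 [[0.5586 0.0385 0.03  ]] [[0.553  0.0375 0.06  ]]
```

>>> {"op": "jog_arm", "data": {
  "motion": [
    {"ay": -0.128, "gripper": 60},
    {"ay": -0.128},
    {"ay": -0.128},
    {"ay": -0.128},
    {"ay": -0.128},
    {"ay": -0.13},
    {"tz": 36},
    {"tz": 36},
    {"tz": 36},
    {"tz": 36},
    {"tz": 36},
    {"tz": 36}
  ]
}}

```text
schema error: expected keys gripper, tx, ty, tz, ax, ay, az
```

>>> {"op": "jog_arm", "data": {
  "motion": [
    {"tz": 30, "tx": 5, "ty": 5},
    {"tz": 30, "tx": 5, "ty": 10},
    {"tz": 30, "tx": 5, "ty": 15},
    {"tz": 30, "tx": 5, "ty": 15},
    {"tz": 20, "tx": 2.7, "ty": 15},
    {"tz": 11.5, "ty": 10},
    {"ty": 10},
    {},
    {}
  ]
}}

```text
schema error: expected keys gripper, tx, ty, tz, ax, ay, az
```

Run:
```python
from h import *
im=vision.grab_frame("wrist"); cv2.imwrite("pics/w1.png",im[:,:,::-1])
c=vision.get_calibration("wrist")
u=np.array([.0544,.1404,0]);u/=np.linalg.norm(u); m=np.array([.4429,-.2598,.012])
print(proj("wrist",[m+.075*u,m,m-.075*u],c))
g=m-.02*u; plan([g[0],g[1],.017],np.arctan2(u[1],u[0]))
```

```text
[[-107.51737325 -270.8244993 ]
 [ -17.53037126 -177.12840505]
 [  63.77749272  -92.46918629]]
clock 0.2 tcp [ 0.2817 -0.613   0.2447] F [ 0.79 -0.63  0.22] w 0.0856
turn tool rv [-4.000e-04 -7.704e-01 -1.100e-03]
shift in goal tool axes mm [ 22.7 227.7 367.6]
shift in tool axes mm [-239.5  228.   279.6]
```

View pics/w1.png

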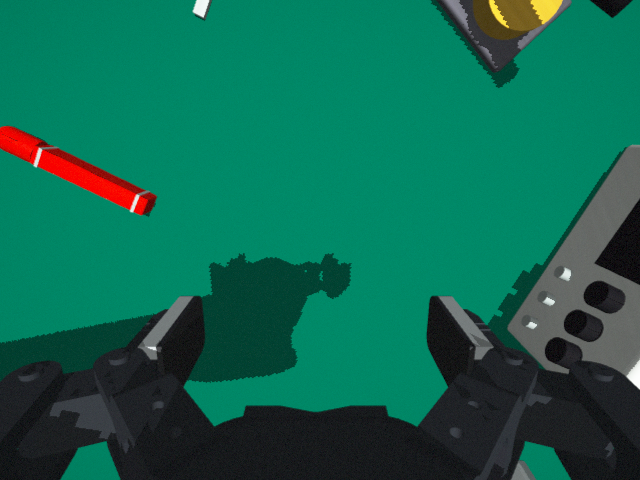

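The picture is unchanged because both moves were refused. Each row needs all the keys.

>>> {"op": "jog_arm", "data": {
  "motion": [
    {"gripper": 60, "tx": 0, "ty": 0, "tz": 0, "ax": 0, "ay": -0.128, "az": 0},
    {"gripper": 60, "tx": 0, "ty": 0, "tz": 0, "ax": 0, "ay": -0.128, "az": 0},
    {"gripper": 60, "tx": 0, "ty": 0, "tz": 0, "ax": 0, "ay": -0.128, "az": 0},
    {"gripper": 60, "tx": 0, "ty": 0, "tz": 0, "ax": 0, "ay": -0.128, "az": 0},
    {"gripper": 60, "tx": 0, "ty": 0, "tz": 0, "ax": 0, "ay": -0.128, "az": 0},
    {"gripper": 60, "tx": 0, "ty": 0, "tz": 0, "ax": 0, "ay": -0.13, "az": 0},
    {"gripper": 60, "tx": 0, "ty": 0, "tz": 36, "ax": 0, "ay": 0, "az": 0},
    {"gripper": 60, "tx": 0, "ty": 0, "tz": 36, "ax": 0, "ay": 0, "az": 0},
    {"gripper": 60, "tx": 0, "ty": 0, "tz": 36, "ax": 0, "ay": 0, "az": 0},
    {"gripper": 60, "tx": 0, "ty": 0, "tz": 36, "ax": 0, "ay": 0, "az": 0},
    {"gripper": 60, "tx": 0, "ty": 0, "tz": 36, "ax": 0, "ay": 0, "az": 0},
    {"gripper": 60, "tx": 0, "ty": 0, "tz": 36, "ax": 0, "ay": 0, "az": 0}
  ]
}}

```text
clock: 1.4
tcp_pos: [0.3602, -0.4105, 0.2452]
orientation: [-1.551, 0.29, -0.29]
contact_force: [0.0, -0.1, -0.3]
grip_width: 0.06
```

>>> {"op": "jog_arm", "data": {
  "motion": [
    {"gripper": 60, "tx": 5, "ty": 5, "tz": 30, "ax": 0, "ay": 0, "az": 0},
    {"gripper": 60, "tx": 5, "ty": 10, "tz": 30, "ax": 0, "ay": 0, "az": 0},
    {"gripper": 60, "tx": 5, "ty": 15, "tz": 30, "ax": 0, "ay": 0, "az": 0},
    {"gripper": 60, "tx": 5, "ty": 15, "tz": 30, "ax": 0, "ay": 0, "az": 0},
    {"gripper": 60, "tx": 2.7, "ty": 15, "tz": 20, "ax": 0, "ay": 0, "az": 0},
    {"gripper": 60, "tx": 0, "ty": 15, "tz": 11.5, "ax": 0, "ay": 0, "az": 0},
    {"gripper": 60, "tx": 0, "ty": 10, "tz": 0, "ax": 0, "ay": 0, "az": 0},
    {"gripper": 60, "tx": 0, "ty": 0, "tz": 0, "ax": 0, "ay": 0, "az": 0},
    {"gripper": 60, "tx": 0, "ty": 0, "tz": 0, "ax": 0, "ay": 0, "az": 0}
  ]
}}

```text
clock: 2.3
tcp_pos: [0.4356, -0.2801, 0.1605]
orientation: [-1.552, 0.292, -0.291]
contact_force: [0.7, -0.3, -0.4]
grip_width: 0.0601
```

Run:
```python
from h import *
im=vision.grab_frame("wrist"); cv2.imwrite("pics/w2.png",im[:,:,::-1])
c=vision.get_calibration("wrist")
u=np.array([.0544,.1404,0]);u/=np.linalg.norm(u); m=np.array([.4429,-.2598,.012])
print(proj("wrist",[m+.075*u,m,m-.075*u],c))
g=m-.02*u; plan([g[0],g[1],.017],np.arctan2(u[1],u[0]))
```

```text
[[314.42494172  87.64249897]
 [314.7493816  195.71298286]
 [315.0297773  289.11240821]]
clock 2.35 tcp [ 0.4358 -0.2802  0.1608] F [ 0.71 -0.32  0.33] w 0.0598
turn tool rv [ 0.0005 -0.0021  0.0008]
shift in goal tool axes mm [ -0.8 143.8   1.6]
shift in tool axes mm [ -0.9 143.8   1.6]
```

View pics/w2.png

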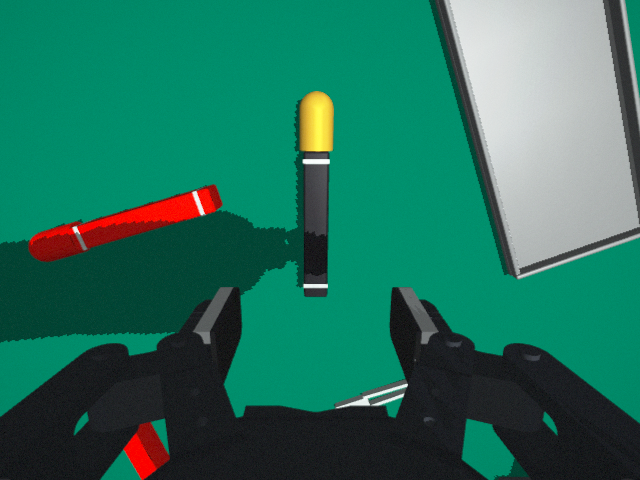

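The wrist view shows the brass tip at (316,92) and the tail at (316,296), so the bar is centred between the jaws with nothing near the fingers. I'll descend and grip.

>>> {"op": "jog_arm", "data": {
  "motion": [
    {"gripper": 60, "tx": 0, "ty": 25, "tz": 0, "ax": 0, "ay": 0, "az": 0},
    {"gripper": 60, "tx": 0, "ty": 25, "tz": 0, "ax": 0, "ay": 0, "az": 0},
    {"gripper": 60, "tx": 0, "ty": 25, "tz": 0, "ax": 0, "ay": 0, "az": 0},
    {"gripper": 60, "tx": 0, "ty": 25, "tz": 0, "ax": 0, "ay": 0, "az": 0},
    {"gripper": 60, "tx": 0, "ty": 20, "tz": 0, "ax": 0, "ay": 0, "az": 0},
    {"gripper": 60, "tx": 0, "ty": 13, "tz": 0, "ax": 0, "ay": 0, "az": 0},
    {"gripper": 60, "tx": 0, "ty": 10, "tz": 0, "ax": 0, "ay": 0, "az": 0},
    {"gripper": 60, "tx": 0, "ty": 0, "tz": 0, "ax": 0, "ay": 0, "az": 0},
    {"gripper": 30, "tx": 0, "ty": 0, "tz": 0, "ax": 0, "ay": 0, "az": 0},
    {"gripper": 30, "tx": 0, "ty": 0, "tz": 0, "ax": 0, "ay": 0, "az": 0},
    {"gripper": 30, "tx": 0, "ty": 0, "tz": 0, "ax": 0, "ay": 0, "az": 0}
  ],
  "newtons": 50
}}

```text
clock: 3.45
tcp_pos: [0.4365, -0.2792, 0.0181]
orientation: [-1.552, 0.289, -0.291]
contact_force: [0.1, 0.3, -0.1]
grip_width: 0.0298
```

>>> {"op": "jog_arm", "data": {
  "motion": [
    {"gripper": 5, "tx": 0, "ty": 0, "tz": 0, "ax": 0, "ay": 0, "az": 0},
    {"gripper": 5, "tx": 0, "ty": 0, "tz": 0, "ax": 0, "ay": 0, "az": 0},
    {"gripper": 5, "tx": 0, "ty": 0, "tz": 0, "ax": 0, "ay": 0, "az": 0},
    {"gripper": 5, "tx": 0, "ty": 0, "tz": 0, "ax": 0, "ay": 0, "az": 0},
    {"gripper": 5, "tx": 0, "ty": 0, "tz": 0, "ax": 0, "ay": 0, "az": 0}
  ],
  "newtons": 60
}}

```text
clock: 3.95
tcp_pos: [0.4365, -0.2792, 0.0181]
orientation: [-1.552, 0.289, -0.291]
contact_force: [-0.4, 0.6, 6.9]
grip_width: 0.0164
```

>>> {"op": "jog_arm", "data": {
  "motion": [
    {"gripper": 5, "tx": 0, "ty": -5, "tz": 0, "ax": 0, "ay": 0, "az": 0},
    {"gripper": 5, "tx": 0, "ty": -10, "tz": 0, "ax": 0, "ay": 0, "az": 0},
    {"gripper": 5, "tx": 0, "ty": -15, "tz": 0, "ax": 0, "ay": 0, "az": 0},
    {"gripper": 5, "tx": 0, "ty": -15, "tz": 0, "ax": 0, "ay": 0, "az": 0},
    {"gripper": 5, "tx": 0, "ty": -15, "tz": 0, "ax": 0, "ay": 0, "az": 0},
    {"gripper": 5, "tx": 0, "ty": -15, "tz": 0, "ax": 0, "ay": 0, "az": 0},
    {"gripper": 5, "tx": 0, "ty": -5, "tz": 0, "ax": 0, "ay": 0, "az": 0},
    {"gripper": 5, "tx": 0, "ty": 0, "tz": 0, "ax": 0, "ay": 0, "az": 0},
    {"gripper": 5, "tx": 0, "ty": 0, "tz": 0, "ax": 0, "ay": 0, "az": 0}
  ]
}}

```text
clock: 4.85
tcp_pos: [0.4356, -0.2788, 0.097]
orientation: [-1.551, 0.291, -0.29]
contact_force: [0.3, -0.3, -1.9]
grip_width: 0.0167
```

Run:
```python
from h import *
np.set_printoptions(precision=4,suppress=True)
for n in("wrist","side"):
    im=vision.grab_frame(n); cv2.imwrite(f"pics/{n}3.png",im[:,:,::-1])
o=get_obs(); print(o)
M=Rt(o)
# expected tip/ tail if rigid: bar mid 5-6mm below tcp
for a in(.095,-.055): print(proj("wrist",o["tcp_pos"]+M@np.array([0,.006,a])), proj("side",o["tcp_pos"]+M@np.array([0,.006,a])))
```

```text
{'clock': 4.95, 'joints': array([ 0.6762,  0.4371, -0.2793,  2.0386,  0.184 ,  0.6906, -0.0906]), 'qvel': array([-0.0011,  0.0009,  0.0003, -0.0009,  0.0002,  0.0016, -0.0014]), 'tau': array([  0.0406, -49.4118,  -2.2313, -20.2452,  -0.0184,  -0.0063,
        -0.0006]), 'tcp_pos': array([ 0.4354, -0.2786,  0.0966]), 'orientation': array([-1.5508,  0.2913, -0.2892]), 'contact_force': array([ 0.3988, -0.217 , -0.8854]), 'moment': array([-0.0507,  0.0072,  0.0252]), 'grip_width': 0.01680457581081882}
[[316.5802  43.8377]] [[308.2238 314.8035]]
[[316.422  426.6458]] [[279.8113 386.8636]]
```

View pics/wrist3.png

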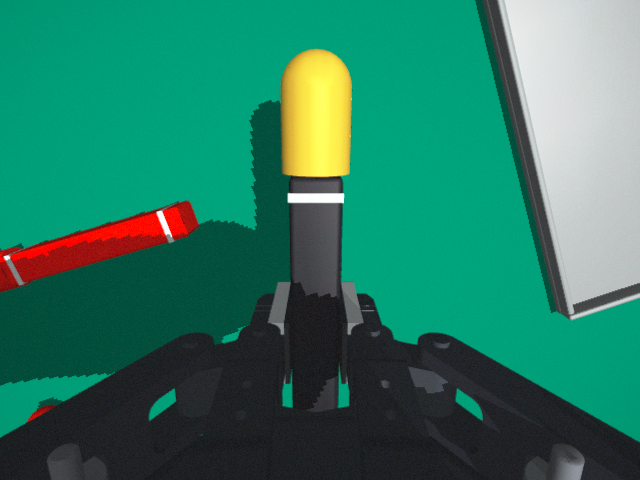

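View pics/side3.png

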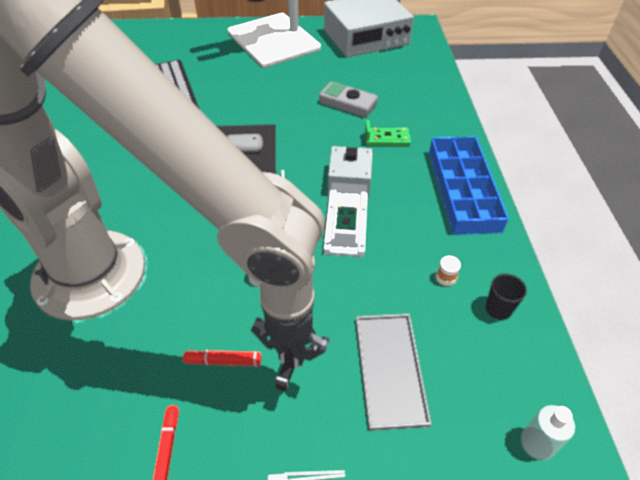

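Run:
```python
from h import *
plan([.5397,-.10,.10],np.radians(81.7))
print(ray("top",[[338,291],[346,150],[298,292]],.03))
```

```text
clock 4.95 tcp [ 0.4354 -0.2786  0.0966] F [ 0.4  -0.22 -0.89] w 0.0168
turn tool rv [-0.0003 -0.2251 -0.0014]
shift in goal tool axes mm [ 77.4  -3.4 191.8]
shift in tool axes mm [ 32.6  -3.4 204.3]
[[ 0.36987393 -0.02769836  0.03      ]
 [ 0.78292    -0.05465059  0.03      ]
 [ 0.36755729  0.08459387  0.03      ]]
```

>>> {"op": "jog_arm", "data": {
  "motion": [
    {"gripper": 5, "tx": 0, "ty": 0, "tz": 0, "ax": 0, "ay": -0.075, "az": 0},
    {"gripper": 5, "tx": 0, "ty": 0, "tz": 0, "ax": 0, "ay": -0.075, "az": 0},
    {"gripper": 5, "tx": 0, "ty": 0, "tz": 0, "ax": 0, "ay": -0.075, "az": 0},
    {"gripper": 5, "tx": 8, "ty": 0, "tz": 20, "ax": 0, "ay": 0, "az": 0},
    {"gripper": 5, "tx": 14, "ty": 0, "tz": 34, "ax": 0, "ay": 0, "az": 0},
    {"gripper": 5, "tx": 14, "ty": 0, "tz": 34, "ax": 0, "ay": 0, "az": 0},
    {"gripper": 5, "tx": 14, "ty": 0, "tz": 34, "ax": 0, "ay": 0, "az": 0},
    {"gripper": 5, "tx": 14, "ty": 0, "tz": 34, "ax": 0, "ay": 0, "az": 0},
    {"gripper": 5, "tx": 9, "ty": 0, "tz": 22, "ax": 0, "ay": 0, "az": 0},
    {"gripper": 5, "tx": 4.4, "ty": -3.4, "tz": 13.8, "ax": 0, "ay": 0, "az": 0},
    {"gripper": 5, "tx": 0, "ty": 0, "tz": 0, "ax": 0, "ay": 0, "az": 0},
    {"gripper": 5, "tx": 0, "ty": 0, "tz": 0, "ax": 0, "ay": 0, "az": 0}
  ]
}}

```text
clock: 6.15
tcp_pos: [0.5395, -0.1015, 0.1004]
orientation: [-1.569, 0.115, -0.114]
contact_force: [0.4, -0.5, -1.2]
grip_width: 0.0166
```

Run:
```python
from h import *
im=vision.grab_frame("wrist"); cv2.imwrite("pics/wrist4.png",im[:,:,::-1]); np.save("c4",vision.get_calibration("wrist"))
o=get_obs(); print(o["tcp_pos"],Rt(o))
```

```text
[ 0.53921941 -0.1022062   0.10033948] [[ 0.98920859 -0.00136268  0.14650768]
 [-0.14650916 -0.00105949  0.98920875]
 [-0.00119275 -0.99999851 -0.00124771]]
```

View pics/wrist4.png

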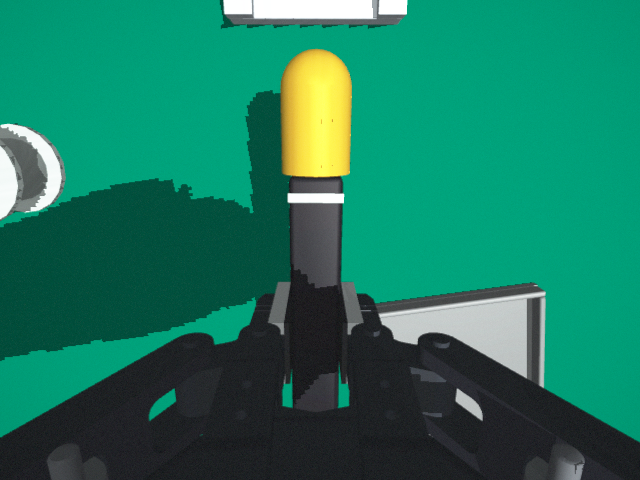

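The slideway's rear edge spans (223..407, ~24), centred at about 315. The bar is on axis at 316 and parallel to it. I'll go down to push height and approach.

>>> {"op": "jog_arm", "data": {
  "motion": [
    {"gripper": 5, "tx": 0, "ty": 15, "tz": 0, "ax": 0, "ay": 0, "az": 0},
    {"gripper": 5, "tx": 0, "ty": 15, "tz": 0, "ax": 0, "ay": 0, "az": 0},
    {"gripper": 5, "tx": 0, "ty": 15, "tz": 0, "ax": 0, "ay": 0, "az": 0},
    {"gripper": 5, "tx": 0, "ty": 11, "tz": 0, "ax": 0, "ay": 0, "az": 0},
    {"gripper": 5, "tx": 0, "ty": 0, "tz": 5, "ax": 0, "ay": 0, "az": 0},
    {"gripper": 5, "tx": 0, "ty": 0, "tz": 10, "ax": 0, "ay": 0, "az": 0},
    {"gripper": 5, "tx": 0, "ty": 0, "tz": 10, "ax": 0, "ay": 0, "az": 0},
    {"gripper": 5, "tx": 0, "ty": 0, "tz": 5, "ax": 0, "ay": 0, "az": 0},
    {"gripper": 5, "tx": 0, "ty": 0, "tz": 0, "ax": 0, "ay": 0, "az": 0},
    {"gripper": 5, "tx": 0, "ty": 0, "tz": 0, "ax": 0, "ay": 0, "az": 0}
  ]
}}

```text
clock: 7.2
tcp_pos: [0.5448, -0.0705, 0.0451]
orientation: [-1.568, 0.113, -0.114]
contact_force: [-0.6, -0.4, -1.6]
grip_width: 0.0169
```

Run:
```python
from h import *
im=vision.grab_frame("wrist"); cv2.imwrite("pics/wrist5.png",im[:,:,::-1])
im=vision.grab_frame("side"); cv2.imwrite("pics/side5.png",cv2.resize(im[130:290,240:400,::-1],None,fx=3.7,fy=3.7,interpolation=cv2.INTER_CUBIC))
o=get_obs(); M=Rt(o); print(o["tcp_pos"],M,o["contact_force"])
c=vision.get_calibration("wrist"); print("tip pred",proj("wrist",o["tcp_pos"]+M@[0,.006,.093],c))
```

```text
[ 0.54457864 -0.07116826  0.04486068] [[ 9.89415602e-01  1.90420176e-04  1.45109376e-01]
 [-1.45109273e-01 -4.74951084e-04  9.89415521e-01]
 [ 2.57324533e-04 -9.99999869e-01 -4.42292280e-04]] [-0.15192897 -0.01897336 -0.53032918]
tip pred [[316.96384502  51.05940411]]
```

View pics/wrist5.png

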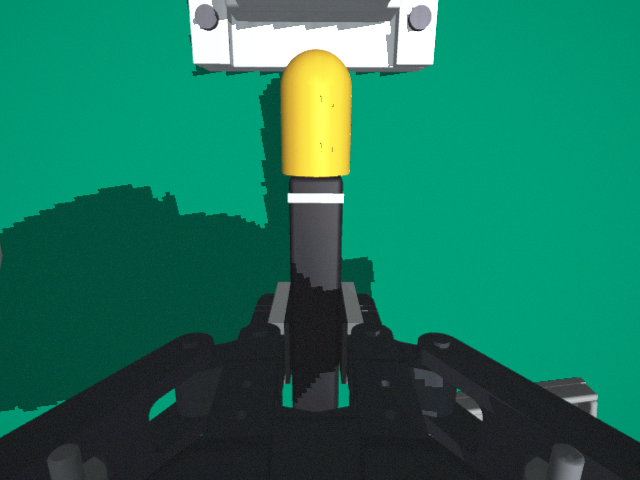

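View pics/side5.png

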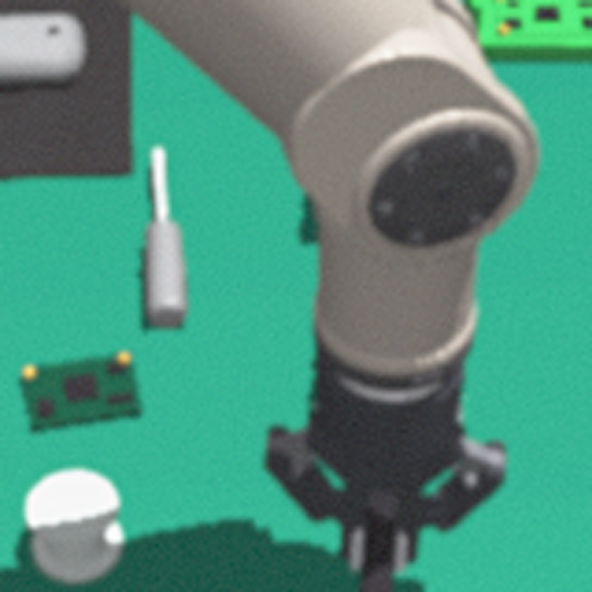

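The wrist view shows the bar tip at (316,50) just over the slideway end, centred in the channel (edges 192 and 436). The plate's foot is at row ~22, about 17 mm ahead. I'll approach slowly and watch the force.

>>> {"op": "jog_arm", "data": {
  "motion": [
    {"gripper": 5, "tx": -0.5, "ty": 0, "tz": 3, "ax": 0, "ay": 0, "az": 0},
    {"gripper": 5, "tx": 0, "ty": 0.5, "tz": 3, "ax": 0, "ay": 0, "az": 0},
    {"gripper": 5, "tx": 0, "ty": 0, "tz": 3, "ax": 0, "ay": 0, "az": 0},
    {"gripper": 5, "tx": 0, "ty": 0, "tz": 2, "ax": 0, "ay": 0, "az": 0},
    {"gripper": 5, "tx": 0, "ty": 0, "tz": 1, "ax": 0, "ay": 0, "az": 0},
    {"gripper": 5, "tx": 0, "ty": 0, "tz": 1, "ax": 0, "ay": 0, "az": 0},
    {"gripper": 5, "tx": 0, "ty": 0, "tz": 1, "ax": 0, "ay": 0, "az": 0},
    {"gripper": 5, "tx": 0, "ty": 0, "tz": 1, "ax": 0, "ay": 0, "az": 0},
    {"gripper": 5, "tx": 0, "ty": 0, "tz": 1, "ax": 0, "ay": 0, "az": 0},
    {"gripper": 5, "tx": 0, "ty": 0, "tz": 1, "ax": 0, "ay": 0, "az": 0}
  ]
}}

```text
clock: 8.3
tcp_pos: [0.5464, -0.0546, 0.0442]
orientation: [-1.569, 0.115, -0.114]
contact_force: [0.3, -2.7, -0.9]
grip_width: 0.0168
```

>>> {"op": "jog_arm", "data": {
  "motion": [
    {"gripper": 5, "tx": 0, "ty": 0, "tz": 1, "ax": 0, "ay": 0, "az": 0},
    {"gripper": 5, "tx": 0, "ty": 0, "tz": 1, "ax": 0, "ay": 0, "az": 0},
    {"gripper": 5, "tx": 0, "ty": 0, "tz": 1, "ax": 0, "ay": 0, "az": 0},
    {"gripper": 5, "tx": 0, "ty": 0, "tz": 1, "ax": 0, "ay": 0, "az": 0},
    {"gripper": 5, "tx": 0, "ty": 0, "tz": 1, "ax": 0, "ay": 0, "az": 0}
  ]
}}

```text
clock: 8.8
tcp_pos: [0.5472, -0.0487, 0.0442]
orientation: [-1.568, 0.114, -0.114]
contact_force: [-1.3, -1.7, -1.4]
grip_width: 0.0165
```

Run:
```python
from h import *
im=vision.grab_frame("wrist"); cv2.imwrite("pics/wrist6.png",im[:,:,::-1])
im=vision.grab_frame("top"); cv2.imwrite("pics/top6.png",cv2.resize(im[160:280,195:355,::-1],None,fx=5,fy=5,interpolation=cv2.INTER_CUBIC))
o=get_obs(); print(o["tcp_pos"],o["contact_force"])
```

```text
[ 0.54732949 -0.04847526  0.04421306] [-0.19177545 -1.00924708 -1.15601903]
```

View pics/wrist6.png

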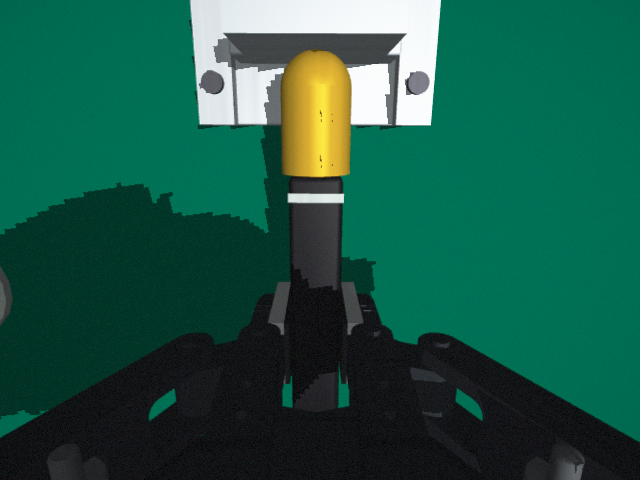

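View pics/top6.png

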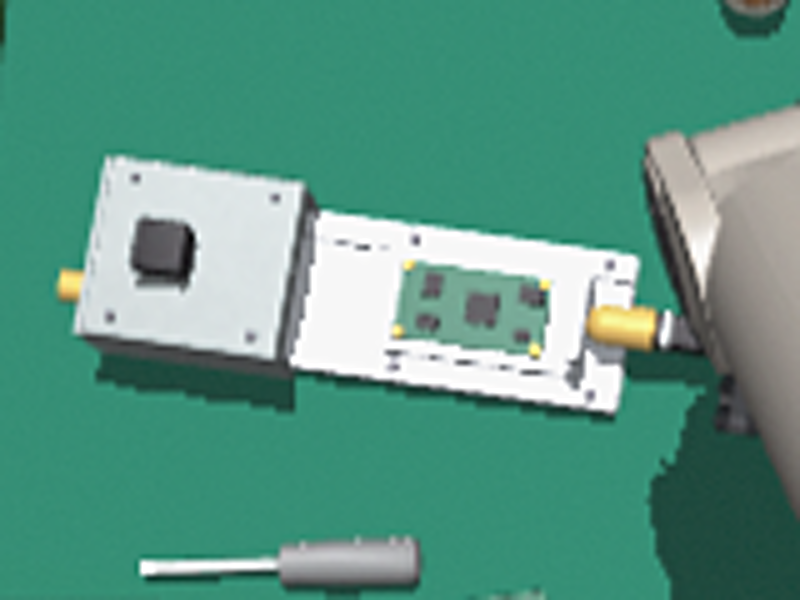

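Contact is made and the carriage has moved about 6 mm at about 2 N of friction. The bar is centred on the plate. The stop should be roughly 65–95 mm further on.

>>> {"op": "jog_arm", "data": {
  "motion": [
    {"gripper": 5, "tx": 0, "ty": 0, "tz": 1, "ax": 0, "ay": 0, "az": 0},
    {"gripper": 5, "tx": 0, "ty": 0, "tz": 2, "ax": 0, "ay": 0, "az": 0},
    {"gripper": 5, "tx": 0, "ty": 0, "tz": 2, "ax": 0, "ay": 0, "az": 0},
    {"gripper": 5, "tx": 0, "ty": 0, "tz": 2, "ax": 0, "ay": 0, "az": 0},
    {"gripper": 5, "tx": 0, "ty": 0, "tz": 2, "ax": 0, "ay": 0, "az": 0},
    {"gripper": 5, "tx": 0, "ty": 0, "tz": 2, "ax": 0, "ay": 0, "az": 0},
    {"gripper": 5, "tx": 0, "ty": 0, "tz": 2, "ax": 0, "ay": 0, "az": 0},
    {"gripper": 5, "tx": 0, "ty": 0, "tz": 2, "ax": 0, "ay": 0, "az": 0},
    {"gripper": 5, "tx": 0, "ty": 0, "tz": 2, "ax": 0, "ay": 0, "az": 0},
    {"gripper": 5, "tx": 0, "ty": 0, "tz": 2, "ax": 0, "ay": 0, "az": 0},
    {"gripper": 5, "tx": 0, "ty": 0, "tz": 2, "ax": 0, "ay": 0, "az": 0},
    {"gripper": 5, "tx": 0, "ty": 0, "tz": 1, "ax": 0, "ay": 0, "az": 0}
  ]
}}

```text
clock: 10.1
tcp_pos: [0.5505, -0.0267, 0.0442]
orientation: [-1.568, 0.114, -0.114]
contact_force: [0.3, -1.8, -0.6]
grip_width: 0.0164
```

>>> {"op": "jog_arm", "data": {
  "motion": [
    {"gripper": 5, "tx": 0, "ty": 0, "tz": 1, "ax": 0, "ay": 0, "az": 0},
    {"gripper": 5, "tx": 0, "ty": 0, "tz": 2, "ax": 0, "ay": 0, "az": 0},
    {"gripper": 5, "tx": 0, "ty": 0, "tz": 2, "ax": 0, "ay": 0, "az": 0},
    {"gripper": 5, "tx": 0, "ty": 0, "tz": 2, "ax": 0, "ay": 0, "az": 0},
    {"gripper": 5, "tx": 0, "ty": 0, "tz": 2, "ax": 0, "ay": 0, "az": 0},
    {"gripper": 5, "tx": 0, "ty": 0, "tz": 2, "ax": 0, "ay": 0, "az": 0},
    {"gripper": 5, "tx": 0, "ty": 0, "tz": 2, "ax": 0, "ay": 0, "az": 0},
    {"gripper": 5, "tx": 0, "ty": 0, "tz": 2, "ax": 0, "ay": 0, "az": 0},
    {"gripper": 5, "tx": 0, "ty": 0, "tz": 2, "ax": 0, "ay": 0, "az": 0},
    {"gripper": 5, "tx": 0, "ty": 0, "tz": 2, "ax": 0, "ay": 0, "az": 0},
    {"gripper": 5, "tx": 0, "ty": 0, "tz": 2, "ax": 0, "ay": 0, "az": 0},
    {"gripper": 5, "tx": 0, "ty": 0, "tz": 1, "ax": 0, "ay": 0, "az": 0}
  ]
}}

```text
clock: 11.3
tcp_pos: [0.5537, -0.0049, 0.0442]
orientation: [-1.568, 0.114, -0.114]
contact_force: [0.1, -1.9, -1.6]
grip_width: 0.0167
```

Run:
```python
from h import *
im=vision.grab_frame("top"); cv2.imwrite("pics/top7.png",cv2.resize(im[160:280,195:355,::-1],None,fx=5,fy=5,interpolation=cv2.INTER_CUBIC))
im=vision.grab_frame("wrist"); cv2.imwrite("pics/wrist7.png",im[:,:,::-1])
o=get_obs(); M=Rt(o);print(o["tcp_pos"],o["contact_force"],(M.T@o["contact_force"])[2])
```

```text
[ 0.55371354 -0.00479429  0.04421935] [ 0.0182273  -2.04047578 -1.53837022] -2.01713706185158
```

View pics/top7.png

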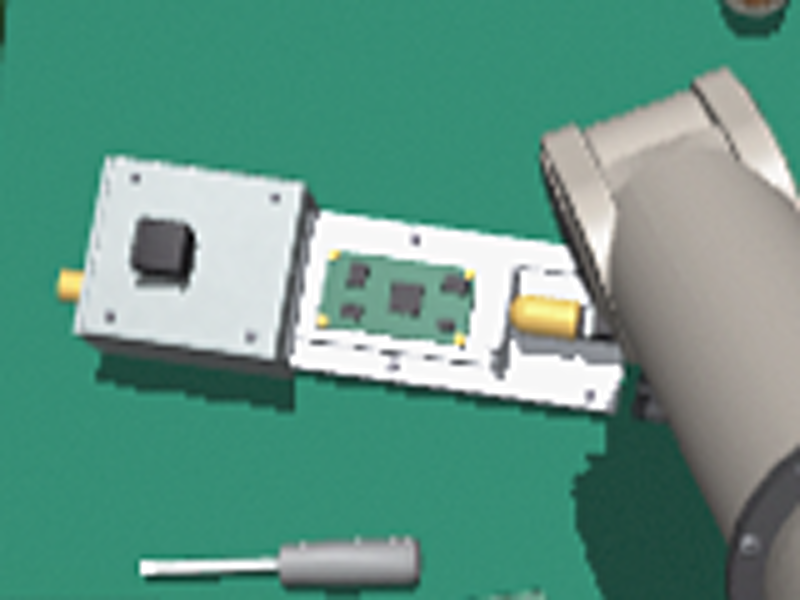

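View pics/wrist7.png

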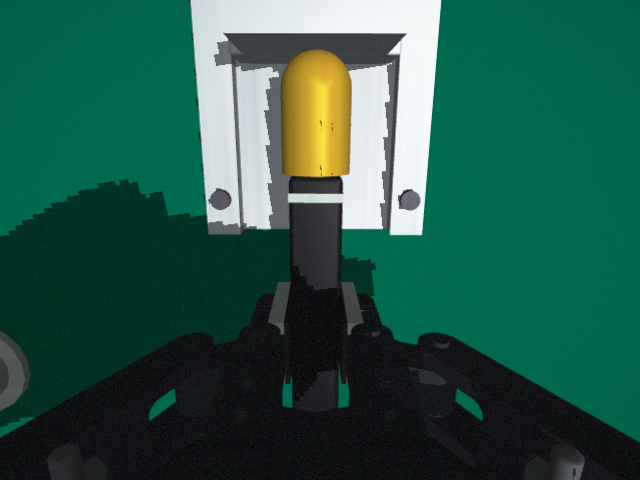

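Going well: the carriage is square and friction is ~2 N. I'll continue slower.

>>> {"op": "jog_arm", "data": {
  "motion": [
    {"gripper": 5, "tx": 0, "ty": 0, "tz": 1, "ax": 0, "ay": 0, "az": 0},
    {"gripper": 5, "tx": 0, "ty": 0, "tz": 1.2, "ax": 0, "ay": 0, "az": 0},
    {"gripper": 5, "tx": 0, "ty": 0, "tz": 1.2, "ax": 0, "ay": 0, "az": 0},
    {"gripper": 5, "tx": 0, "ty": 0, "tz": 1.2, "ax": 0, "ay": 0, "az": 0},
    {"gripper": 5, "tx": 0, "ty": 0, "tz": 1.2, "ax": 0, "ay": 0, "az": 0},
    {"gripper": 5, "tx": 0, "ty": 0, "tz": 1.2, "ax": 0, "ay": 0, "az": 0},
    {"gripper": 5, "tx": 0, "ty": 0, "tz": 1.2, "ax": 0, "ay": 0, "az": 0},
    {"gripper": 5, "tx": 0, "ty": 0, "tz": 1, "ax": 0, "ay": 0, "az": 0},
    {"gripper": 5, "tx": 0, "ty": 0, "tz": 1, "ax": 0, "ay": 0, "az": 0},
    {"gripper": 5, "tx": 0, "ty": 0, "tz": 1, "ax": 0, "ay": 0, "az": 0},
    {"gripper": 5, "tx": 0, "ty": 0, "tz": 1, "ax": 0, "ay": 0, "az": 0},
    {"gripper": 5, "tx": 0, "ty": 0, "tz": 1, "ax": 0, "ay": 0, "az": 0}
  ]
}}

```text
clock: 12.6
tcp_pos: [0.5555, 0.0079, 0.0442]
orientation: [-1.568, 0.114, -0.114]
contact_force: [-0.4, -2.2, -1.1]
grip_width: 0.0166
```

>>> {"op": "jog_arm", "data": {
  "motion": [
    {"gripper": 5, "tx": 0, "ty": 0, "tz": 0.8, "ax": 0, "ay": 0, "az": 0},
    {"gripper": 5, "tx": 0, "ty": 0, "tz": 0.8, "ax": 0, "ay": 0, "az": 0},
    {"gripper": 5, "tx": 0, "ty": 0, "tz": 0.8, "ax": 0, "ay": 0, "az": 0},
    {"gripper": 5, "tx": 0, "ty": 0, "tz": 0.8, "ax": 0, "ay": 0, "az": 0}
  ]
}}

```text
clock: 13.0
tcp_pos: [0.556, 0.011, 0.0442]
orientation: [-1.568, 0.114, -0.114]
contact_force: [-0.7, -2.5, -1.2]
grip_width: 0.0169
```

```bash
cat > f.py <<'E'
from h import *
o=get_obs(); M=Rt(o);print(o["clock"],o["tcp_pos"],(M.T@o["contact_force"]).round(2))
E
python3 f.py
```

```text
13.0 [0.55602316 0.01101251 0.04421072] [-0.36  1.15 -2.56]
```

>>> {"op": "jog_arm", "data": {
  "motion": [
    {"gripper": 5, "tx": 0, "ty": 0, "tz": 0.8, "ax": 0, "ay": 0, "az": 0},
    {"gripper": 5, "tx": 0, "ty": 0, "tz": 0.8, "ax": 0, "ay": 0, "az": 0},
    {"gripper": 5, "tx": 0, "ty": 0, "tz": 0.8, "ax": 0, "ay": 0, "az": 0}
  ]
}}

```text
clock: 13.3
tcp_pos: [0.5564, 0.0134, 0.0442]
orientation: [-1.568, 0.114, -0.114]
contact_force: [0.3, -2.5, -1.9]
grip_width: 0.0168
```

One call at a time from here, reading the force each time.

>>> {"op": "jog_arm", "data": {
  "motion": [
    {"gripper": 5, "tx": 0, "ty": 0, "tz": 0.7, "ax": 0, "ay": 0, "az": 0},
    {"gripper": 5, "tx": 0, "ty": 0, "tz": 0.7, "ax": 0, "ay": 0, "az": 0},
    {"gripper": 5, "tx": 0, "ty": 0, "tz": 0.7, "ax": 0, "ay": 0, "az": 0}
  ]
}}

```text
clock: 13.6
tcp_pos: [0.5567, 0.0155, 0.0442]
orientation: [-1.568, 0.114, -0.114]
contact_force: [-0.9, -2.8, -1.1]
grip_width: 0.0164
```

>>> {"op": "jog_arm", "data": {
  "motion": [
    {"gripper": 5, "tx": 0, "ty": 0, "tz": 0.7, "ax": 0, "ay": 0, "az": 0},
    {"gripper": 5, "tx": 0, "ty": 0, "tz": 0.7, "ax": 0, "ay": 0, "az": 0},
    {"gripper": 5, "tx": 0, "ty": 0, "tz": 0.7, "ax": 0, "ay": 0, "az": 0}
  ]
}}

```text
clock: 13.9
tcp_pos: [0.557, 0.0176, 0.0442]
orientation: [-1.568, 0.114, -0.114]
contact_force: [0.4, -2.0, -0.7]
grip_width: 0.0166
```

>>> {"op": "jog_arm", "data": {
  "motion": [
    {"gripper": 5, "tx": 0, "ty": 0, "tz": 0.8, "ax": 0, "ay": 0, "az": 0},
    {"gripper": 5, "tx": 0, "ty": 0, "tz": 0.8, "ax": 0, "ay": 0, "az": 0},
    {"gripper": 5, "tx": 0, "ty": 0, "tz": 0.8, "ax": 0, "ay": 0, "az": 0}
  ]
}}

```text
clock: 14.2
tcp_pos: [0.5573, 0.0199, 0.0442]
orientation: [-1.568, 0.114, -0.114]
contact_force: [-0.6, -2.0, -2.4]
grip_width: 0.0163
```

>>> {"op": "jog_arm", "data": {
  "motion": [
    {"gripper": 5, "tx": 0, "ty": 0, "tz": 0.8, "ax": 0, "ay": 0, "az": 0},
    {"gripper": 5, "tx": 0, "ty": 0, "tz": 0.8, "ax": 0, "ay": 0, "az": 0},
    {"gripper": 5, "tx": 0, "ty": 0, "tz": 0.8, "ax": 0, "ay": 0, "az": 0}
  ]
}}

```text
clock: 14.5
tcp_pos: [0.5577, 0.0223, 0.0442]
orientation: [-1.568, 0.114, -0.114]
contact_force: [-0.0, -2.4, -1.7]
grip_width: 0.0166
```

>>> {"op": "jog_arm", "data": {
  "motion": [
    {"gripper": 5, "tx": 0, "ty": 0, "tz": 0.8, "ax": 0, "ay": 0, "az": 0},
    {"gripper": 5, "tx": 0, "ty": 0, "tz": 0.8, "ax": 0, "ay": 0, "az": 0},
    {"gripper": 5, "tx": 0, "ty": 0, "tz": 0.8, "ax": 0, "ay": 0, "az": 0}
  ]
}}

```text
clock: 14.8
tcp_pos: [0.558, 0.0247, 0.0442]
orientation: [-1.568, 0.114, -0.114]
contact_force: [-0.4, -2.8, -1.1]
grip_width: 0.0168
```

>>> {"op": "jog_arm", "data": {
  "motion": [
    {"gripper": 5, "tx": 0, "ty": 0, "tz": 0.8, "ax": 0, "ay": 0, "az": 0},
    {"gripper": 5, "tx": 0, "ty": 0, "tz": 0.8, "ax": 0, "ay": 0, "az": 0},
    {"gripper": 5, "tx": 0, "ty": 0, "tz": 0.8, "ax": 0, "ay": 0, "az": 0}
  ]
}}

```text
clock: 15.1
tcp_pos: [0.5584, 0.0271, 0.0442]
orientation: [-1.568, 0.114, -0.114]
contact_force: [-0.2, -2.3, -1.6]
grip_width: 0.0168
```

>>> {"op": "jog_arm", "data": {
  "motion": [
    {"gripper": 5, "tx": 0, "ty": 0, "tz": 0.8, "ax": 0, "ay": 0, "az": 0},
    {"gripper": 5, "tx": 0, "ty": 0, "tz": 0.8, "ax": 0, "ay": 0, "az": 0},
    {"gripper": 5, "tx": 0, "ty": 0, "tz": 0.8, "ax": 0, "ay": 0, "az": 0}
  ]
}}

```text
clock: 15.4
tcp_pos: [0.5587, 0.0294, 0.0442]
orientation: [-1.568, 0.114, -0.114]
contact_force: [-1.0, -2.1, -2.2]
grip_width: 0.0169
```

>>> {"op": "jog_arm", "data": {
  "motion": [
    {"gripper": 5, "tx": 0, "ty": 0, "tz": 0.8, "ax": 0, "ay": 0, "az": 0},
    {"gripper": 5, "tx": 0, "ty": 0, "tz": 0.8, "ax": 0, "ay": 0, "az": 0},
    {"gripper": 5, "tx": 0, "ty": 0, "tz": 0.8, "ax": 0, "ay": 0, "az": 0}
  ]
}}

```text
clock: 15.7
tcp_pos: [0.5591, 0.0318, 0.0442]
orientation: [-1.568, 0.114, -0.114]
contact_force: [-0.1, -2.0, -2.2]
grip_width: 0.0167
```

>>> {"op": "jog_arm", "data": {
  "motion": [
    {"gripper": 5, "tx": 0, "ty": 0, "tz": 0.8, "ax": 0, "ay": 0, "az": 0},
    {"gripper": 5, "tx": 0, "ty": 0, "tz": 0.8, "ax": 0, "ay": 0, "az": 0},
    {"gripper": 5, "tx": 0, "ty": 0, "tz": 0.8, "ax": 0, "ay": 0, "az": 0}
  ]
}}

```text
clock: 16.0
tcp_pos: [0.5594, 0.0342, 0.0442]
orientation: [-1.568, 0.114, -0.114]
contact_force: [-0.8, -3.0, -1.5]
grip_width: 0.0165
```

>>> {"op": "jog_arm", "data": {
  "motion": [
    {"gripper": 5, "tx": 0, "ty": 0, "tz": 0.7, "ax": 0, "ay": 0, "az": 0},
    {"gripper": 5, "tx": 0, "ty": 0, "tz": 0.7, "ax": 0, "ay": 0, "az": 0}
  ]
}}

```text
clock: 16.2
tcp_pos: [0.5596, 0.0356, 0.0442]
orientation: [-1.568, 0.114, -0.114]
contact_force: [-0.1, -1.0, -1.6]
grip_width: 0.0163
```

>>> {"op": "jog_arm", "data": {
  "motion": [
    {"gripper": 5, "tx": 0, "ty": 0, "tz": 0.8, "ax": 0, "ay": 0, "az": 0},
    {"gripper": 5, "tx": 0, "ty": 0, "tz": 0.8, "ax": 0, "ay": 0, "az": 0},
    {"gripper": 5, "tx": 0, "ty": 0, "tz": 0.8, "ax": 0, "ay": 0, "az": 0}
  ]
}}

```text
clock: 16.5
tcp_pos: [0.5598, 0.0372, 0.0442]
orientation: [-1.569, 0.115, -0.114]
contact_force: [-1.4, -5.6, -1.0]
grip_width: 0.0167
```

>>> {"op": "jog_arm", "data": {
  "motion": [
    {"gripper": 5, "tx": 0, "ty": 0, "tz": 0, "ax": 0, "ay": 0, "az": 0}
  ]
}}

```text
clock: 16.6
tcp_pos: [0.5598, 0.0373, 0.0441]
orientation: [-1.569, 0.115, -0.114]
contact_force: [-1.2, -4.5, -1.4]
grip_width: 0.0168
```

```bash
python3 f.py
python3 - <<'E'
from h import *
im=vision.grab_frame("top"); cv2.imwrite("pics/top8.png",cv2.resize(im[160:280,195:355,::-1],None,fx=5,fy=5,interpolation=cv2.INTER_CUBIC))
E
python3 f.py
```

```text
16.6 [0.55975799 0.03726701 0.04412194] [-0.52  1.37 -4.65]
16.65 [0.5597609  0.03728935 0.04412368] [ 0.12  1.   -4.93]
```

View pics/top8.png

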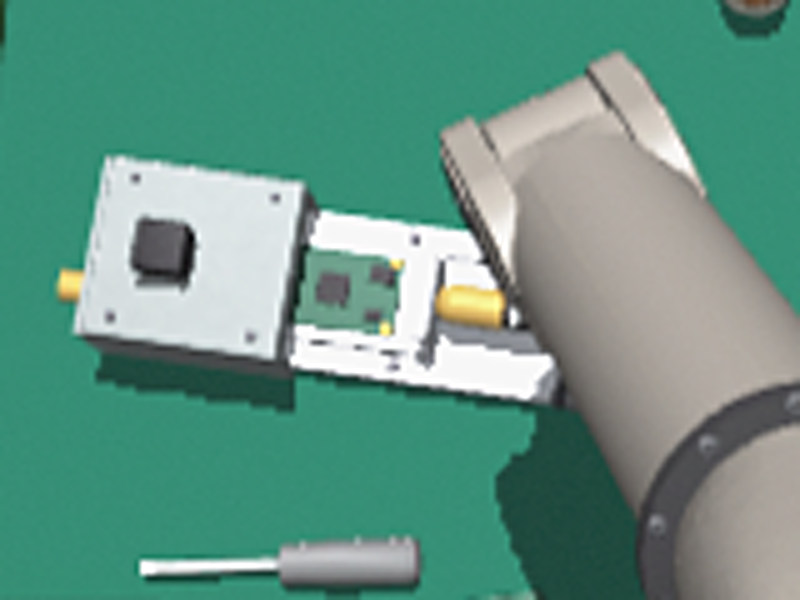

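The force is up from ~2 N to ~4.8 N while held, which looks like the stop. One small extra nudge will confirm it.

>>> {"op": "jog_arm", "data": {
  "motion": [
    {"gripper": 5, "tx": 0, "ty": 0, "tz": 0.5, "ax": 0, "ay": 0, "az": 0},
    {"gripper": 5, "tx": 0, "ty": 0, "tz": 0.3, "ax": 0, "ay": 0, "az": 0},
    {"gripper": 5, "tx": 0, "ty": 0, "tz": 0, "ax": 0, "ay": 0, "az": 0},
    {"gripper": 5, "tx": 0, "ty": 0, "tz": 0, "ax": 0, "ay": 0, "az": 0}
  ]
}}

```text
clock: 17.05
tcp_pos: [0.5598, 0.0378, 0.0441]
orientation: [-1.569, 0.115, -0.114]
contact_force: [-1.0, -6.5, 0.1]
grip_width: 0.0166
```

```bash
python3 f.py
```

```text
17.05 [0.5597911  0.03777647 0.04410286] [-0.08 -0.1  -6.55]
```

The force rises with travel, as a spring would: ~4 N on the stop. I'll withdraw gently.

>>> {"op": "jog_arm", "data": {
  "motion": [
    {"gripper": 5, "tx": 0, "ty": 0, "tz": -0.3, "ax": 0, "ay": 0, "az": 0},
    {"gripper": 5, "tx": 0, "ty": 0, "tz": -0.3, "ax": 0, "ay": 0, "az": 0},
    {"gripper": 5, "tx": 0, "ty": 0, "tz": -0.3, "ax": 0, "ay": 0, "az": 0},
    {"gripper": 5, "tx": 0, "ty": 0, "tz": -0.3, "ax": 0, "ay": 0, "az": 0},
    {"gripper": 5, "tx": 0, "ty": 0, "tz": -0.3, "ax": 0, "ay": 0, "az": 0},
    {"gripper": 5, "tx": 0, "ty": 0, "tz": -0.3, "ax": 0, "ay": 0, "az": 0},
    {"gripper": 5, "tx": 0, "ty": 0, "tz": -0.3, "ax": 0, "ay": 0, "az": 0},
    {"gripper": 5, "tx": 0, "ty": 0, "tz": -0.3, "ax": 0, "ay": 0, "az": 0},
    {"gripper": 5, "tx": 0, "ty": 0, "tz": -0.3, "ax": 0, "ay": 0, "az": 0},
    {"gripper": 5, "tx": 0, "ty": 0, "tz": -0.3, "ax": 0, "ay": 0, "az": 0},
    {"gripper": 5, "tx": 0, "ty": 0, "tz": -0.3, "ax": 0, "ay": 0, "az": 0},
    {"gripper": 5, "tx": 0, "ty": 0, "tz": -0.3, "ax": 0, "ay": 0, "az": 0}
  ]
}}

```text
clock: 18.25
tcp_pos: [0.5596, 0.0352, 0.0443]
orientation: [-1.568, 0.114, -0.114]
contact_force: [-0.7, 0.4, -1.1]
grip_width: 0.0168
```

>>> {"op": "jog_arm", "data": {
  "motion": [
    {"gripper": 5, "tx": 0, "ty": 0, "tz": -0.5, "ax": 0, "ay": 0, "az": 0},
    {"gripper": 5, "tx": 0, "ty": 0, "tz": -1, "ax": 0, "ay": 0, "az": 0},
    {"gripper": 5, "tx": 0, "ty": 0, "tz": -3, "ax": 0, "ay": 0, "az": 0},
    {"gripper": 5, "tx": 0, "ty": 0, "tz": -6, "ax": 0, "ay": 0, "az": 0},
    {"gripper": 5, "tx": 0, "ty": 0, "tz": -12, "ax": 0, "ay": 0, "az": 0},
    {"gripper": 5, "tx": 0, "ty": 0, "tz": -15, "ax": 0, "ay": 0, "az": 0},
    {"gripper": 5, "tx": 0, "ty": 0, "tz": -15, "ax": 0, "ay": 0, "az": 0},
    {"gripper": 5, "tx": 0, "ty": 0, "tz": -5, "ax": 0, "ay": 0, "az": 0}
  ]
}}

```text
clock: 19.05
tcp_pos: [0.5506, -0.0253, 0.044]
orientation: [-1.569, 0.117, -0.116]
contact_force: [0.2, -0.2, -1.8]
grip_width: 0.0166
```

```bash
python3 f.py
python3 - <<'E'
from h import *
im=vision.grab_frame("top"); cv2.imwrite("pics/top9.png",cv2.resize(im[160:280,195:355,::-1],None,fx=5,fy=5,interpolation=cv2.INTER_CUBIC))
im=vision.grab_frame("wrist"); cv2.imwrite("pics/wrist9.png",im[:,:,::-1])
E
python3 f.py
```

```text
19.05 [ 0.5505625  -0.02533226  0.0440357 ] [ 0.21  1.8  -0.17]
19.15 [ 0.55097965 -0.02367937  0.04416024] [0.34 1.83 0.51]
```

View pics/top9.png

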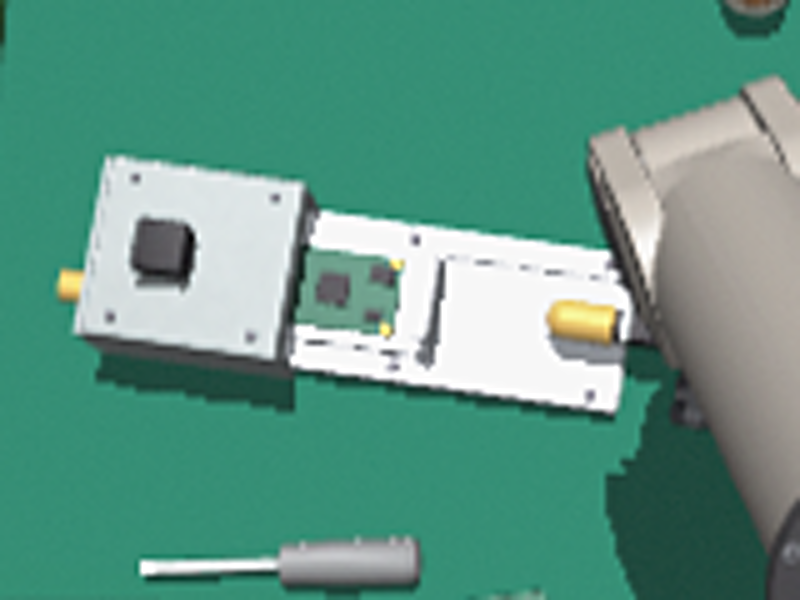

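View pics/wrist9.png

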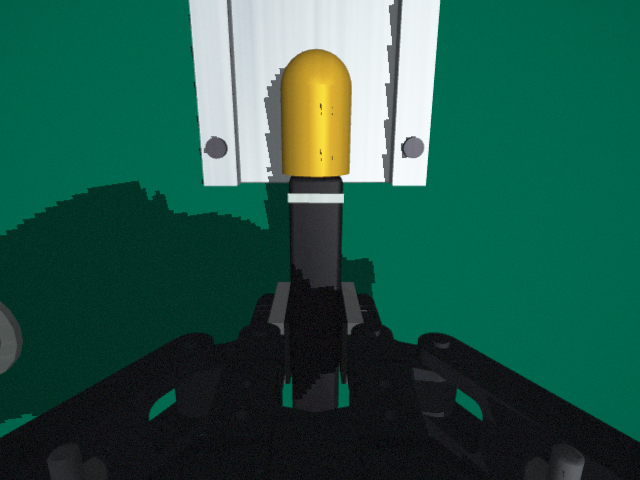

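The carriage stayed put: the board corner is still at (398,264) in the crop with the bar well clear. Next is the tray.

Run:
```python
from h import *
np.set_printoptions(precision=4,suppress=True)
tr=ray("side",[(357,316),(409,314),(429.5,424.5),(370,427.5)],.014);print(tr,tr.mean(0))
plan([.6195,-.281,.10],np.pi/2)
```

```text
[[ 0.5701 -0.1499  0.014 ]
 [ 0.6771 -0.1513  0.014 ]
 [ 0.6746 -0.3808  0.014 ]
 [ 0.5689 -0.3796  0.014 ]] [ 0.6227 -0.2654  0.014 ]
clock 19.15 tcp [ 0.551  -0.0237  0.0442] F [ 0.41  0.45 -1.83] w 0.017
turn tool rv [ 0.0006 -0.1477 -0.0001]
shift in goal tool axes mm [  68.5  -55.8 -257.3]
shift in tool axes mm [ 105.6  -55.7 -244.5]
```

>>> {"op": "jog_arm", "data": {
  "motion": [
    {"gripper": 5, "tx": 0, "ty": -3, "tz": -10, "ax": 0, "ay": 0, "az": 0},
    {"gripper": 5, "tx": 0, "ty": -10, "tz": -20, "ax": 0, "ay": 0, "az": 0},
    {"gripper": 5, "tx": 0, "ty": -15, "tz": -20, "ax": 0, "ay": 0, "az": 0},
    {"gripper": 5, "tx": 0, "ty": -15, "tz": -20, "ax": 0, "ay": 0, "az": 0},
    {"gripper": 5, "tx": 0, "ty": -10, "tz": -20, "ax": 0, "ay": 0, "az": 0},
    {"gripper": 5, "tx": 0, "ty": -3, "tz": -10, "ax": 0, "ay": -0.073, "az": 0},
    {"gripper": 5, "tx": 0, "ty": 0, "tz": 0, "ax": 0, "ay": -0.073, "az": 0},
    {"gripper": 5, "tx": 0, "ty": 0, "tz": 0, "ax": 0, "ay": 0, "az": 0}
  ]
}}

```text
clock: 19.95
tcp_pos: [0.5368, -0.1211, 0.1006]
orientation: [-1.571, -0.001, 0.001]
contact_force: [0.2, 0.9, -1.7]
grip_width: 0.0165
```

Run:
```python
from h import *
plan([.6195,-.281,.10],np.pi/2)
```

```text
clock 19.95 tcp [ 0.5368 -0.1211  0.1006] F [ 0.25  0.85 -1.68] w 0.0165
turn tool rv [-0.0001  0.0013  0.0006]
shift in goal tool axes mm [  82.7    0.6 -159.9]
shift in tool axes mm [  82.5    0.6 -160. ]
```

>>> {"op": "jog_arm", "data": {
  "motion": [
    {"gripper": 5, "tx": 8, "ty": 0, "tz": -15, "ax": 0, "ay": 0, "az": 0},
    {"gripper": 5, "tx": 14, "ty": 0, "tz": -26, "ax": 0, "ay": 0, "az": 0},
    {"gripper": 5, "tx": 14, "ty": 0, "tz": -26, "ax": 0, "ay": 0, "az": 0},
    {"gripper": 5, "tx": 14, "ty": 0, "tz": -26, "ax": 0, "ay": 0, "az": 0},
    {"gripper": 5, "tx": 14, "ty": 0, "tz": -26, "ax": 0, "ay": 0, "az": 0},
    {"gripper": 5, "tx": 12, "ty": 0, "tz": -26, "ax": 0, "ay": 0, "az": 0},
    {"gripper": 5, "tx": 8, "ty": 0, "tz": -16, "ax": 0, "ay": 0, "az": 0},
    {"gripper": 5, "tx": 0, "ty": 0, "tz": 0, "ax": 0, "ay": 0, "az": 0},
    {"gripper": 5, "tx": 0, "ty": 0, "tz": 0, "ax": 0, "ay": 0, "az": 0}
  ]
}}

```text
clock: 20.85
tcp_pos: [0.6208, -0.2817, 0.0997]
orientation: [-1.57, 0.001, 0.0]
contact_force: [-0.0, 0.0, -1.8]
grip_width: 0.0167
```

```bash
python3 f.py
python3 - <<'E'
from h import *
im=vision.grab_frame("wrist"); cv2.imwrite("pics/wrist10.png",im[:,:,::-1])
im=vision.grab_frame("side"); cv2.imwrite("pics/side10.png",im[:,:,::-1])
E
```

```text
20.85 [ 0.62083111 -0.28167917  0.09967533] [-0.03  1.85  0.03]
```

View pics/wrist10.png

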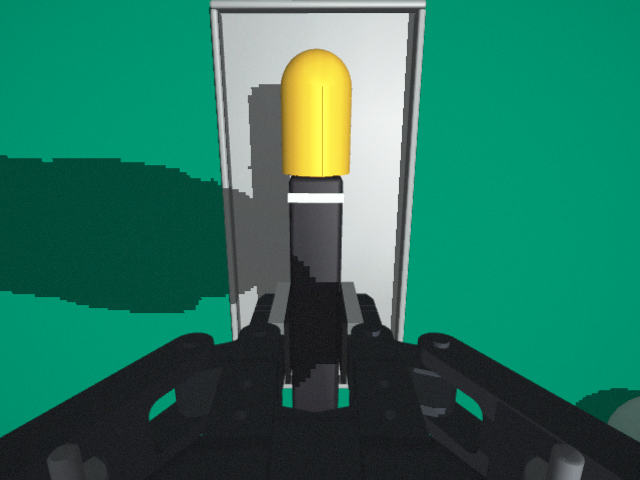

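View pics/side10.png

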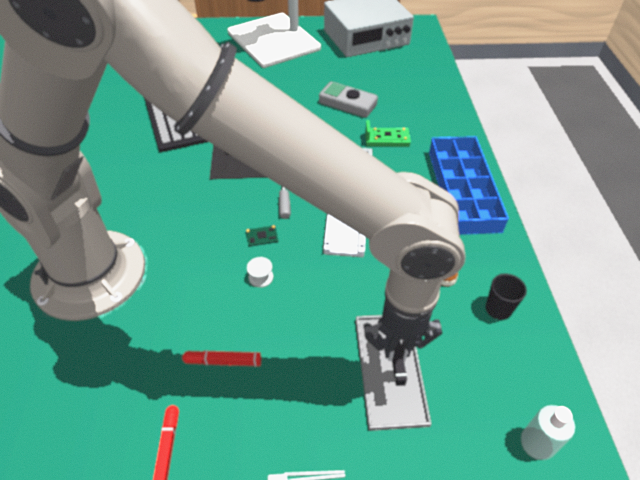

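The bar is centred over the tray (walls at columns 215 and 420, bar at 316). Lowering it.

>>> {"op": "jog_arm", "data": {
  "motion": [
    {"gripper": 5, "tx": 0, "ty": 15, "tz": 0, "ax": 0, "ay": 0, "az": 0},
    {"gripper": 5, "tx": 0, "ty": 15, "tz": 0, "ax": 0, "ay": 0, "az": 0},
    {"gripper": 5, "tx": 0, "ty": 15, "tz": 0, "ax": 0, "ay": 0, "az": 0},
    {"gripper": 5, "tx": 0, "ty": 13, "tz": 0, "ax": 0, "ay": 0, "az": 0},
    {"gripper": 5, "tx": 0, "ty": 9, "tz": 0, "ax": 0, "ay": 0, "az": 0},
    {"gripper": 5, "tx": 0, "ty": 5, "tz": 0, "ax": 0, "ay": 0, "az": 0},
    {"gripper": 5, "tx": 0, "ty": 2, "tz": 0, "ax": 0, "ay": 0, "az": 0},
    {"gripper": 5, "tx": 0, "ty": 1, "tz": 0, "ax": 0, "ay": 0, "az": 0},
    {"gripper": 5, "tx": 0, "ty": 1, "tz": 0, "ax": 0, "ay": 0, "az": 0},
    {"gripper": 5, "tx": 0, "ty": 0, "tz": 0, "ax": 0, "ay": 0, "az": 0},
    {"gripper": 5, "tx": 0, "ty": 0, "tz": 0, "ax": 0, "ay": 0, "az": 0}
  ]
}}

```text
clock: 22.05
tcp_pos: [0.6212, -0.2817, 0.0246]
orientation: [-1.571, -0.001, 0.0]
contact_force: [0.1, 0.5, -1.8]
grip_width: 0.0168
```

>>> {"op": "jog_arm", "data": {
  "motion": [
    {"gripper": 5, "tx": 0, "ty": 1, "tz": 0, "ax": 0, "ay": 0, "az": 0},
    {"gripper": 5, "tx": 0, "ty": 0.7, "tz": 0, "ax": 0, "ay": 0, "az": 0},
    {"gripper": 5, "tx": 0, "ty": 0, "tz": 0, "ax": 0, "ay": 0, "az": 0},
    {"gripper": 5, "tx": 0, "ty": 0, "tz": 0, "ax": 0, "ay": 0, "az": 0}
  ]
}}

```text
clock: 22.45
tcp_pos: [0.6209, -0.2816, 0.0225]
orientation: [-1.571, -0.001, 0.001]
contact_force: [-0.0, 0.7, -2.1]
grip_width: 0.0168
```

>>> {"op": "jog_arm", "data": {
  "motion": [
    {"gripper": 5, "tx": 0, "ty": 0.5, "tz": 0, "ax": 0, "ay": 0, "az": 0},
    {"gripper": 5, "tx": 0, "ty": 0.4, "tz": 0, "ax": 0, "ay": 0, "az": 0},
    {"gripper": 5, "tx": 0, "ty": 0, "tz": 0, "ax": 0, "ay": 0, "az": 0}
  ]
}}

```text
clock: 22.75
tcp_pos: [0.621, -0.2817, 0.0222]
orientation: [-1.571, -0.001, 0.001]
contact_force: [-2.2, 0.5, 4.8]
grip_width: 0.0167
```

Touched down on the tray floor, with 4.8 N upward. I'll open in small steps to 45 mm, then rise.

>>> {"op": "jog_arm", "data": {
  "motion": [
    {"gripper": 20, "tx": 0, "ty": 0, "tz": 0, "ax": 0, "ay": 0, "az": 0},
    {"gripper": 25, "tx": 0, "ty": 0, "tz": 0, "ax": 0, "ay": 0, "az": 0},
    {"gripper": 35, "tx": 0, "ty": 0, "tz": 0, "ax": 0, "ay": 0, "az": 0},
    {"gripper": 45, "tx": 0, "ty": 0, "tz": 0, "ax": 0, "ay": 0, "az": 0},
    {"gripper": 45, "tx": 0, "ty": 0, "tz": 0, "ax": 0, "ay": 0, "az": 0},
    {"gripper": 45, "tx": 0, "ty": 0, "tz": 0, "ax": 0, "ay": 0, "az": 0}
  ]
}}

```text
clock: 23.35
tcp_pos: [0.6209, -0.2817, 0.0216]
orientation: [-1.571, -0.001, 0.001]
contact_force: [0.3, -0.3, 0.6]
grip_width: 0.045
```

>>> {"op": "jog_arm", "data": {
  "motion": [
    {"gripper": 45, "tx": 0, "ty": -5, "tz": 0, "ax": 0, "ay": 0, "az": 0},
    {"gripper": 45, "tx": 0, "ty": -10, "tz": 0, "ax": 0, "ay": 0, "az": 0},
    {"gripper": 45, "tx": 0, "ty": -20, "tz": 0, "ax": 0, "ay": 0, "az": 0},
    {"gripper": 45, "tx": 0, "ty": -25, "tz": 0, "ax": 0, "ay": 0, "az": 0},
    {"gripper": 45, "tx": 0, "ty": -25, "tz": 0, "ax": 0, "ay": 0, "az": 0},
    {"gripper": 45, "tx": 0, "ty": -25, "tz": 0, "ax": 0, "ay": 0, "az": 0},
    {"gripper": 45, "tx": 0, "ty": -20, "tz": 0, "ax": 0, "ay": 0, "az": 0},
    {"gripper": 45, "tx": 0, "ty": -10, "tz": 0, "ax": 0, "ay": 0, "az": 0},
    {"gripper": 45, "tx": 0, "ty": 0, "tz": 0, "ax": 0, "ay": 0, "az": 0},
    {"gripper": 45, "tx": 0, "ty": 0, "tz": 0, "ax": 0, "ay": 0, "az": 0}
  ]
}}

```text
clock: 24.35
tcp_pos: [0.6205, -0.2816, 0.1611]
orientation: [-1.571, -0.0, 0.001]
contact_force: [-0.7, 0.3, -0.5]
grip_width: 0.0452
```

```bash
python3 f.py
python3 - <<'E'
from h import *
im=vision.grab_frame("wrist"); cv2.imwrite("pics/wrist11.png",im[:,:,::-1]); 
c=vision.get_calibration("wrist"); np.savez("c11",**c)
im=vision.grab_frame("top"); cv2.imwrite("pics/top11.png",im[:,:,::-1]); 
cv2.imwrite("pics/top11c.png",cv2.resize(im[160:280,195:355,::-1],None,fx=5,fy=5,interpolation=cv2.INTER_CUBIC))
E
```

```text
24.35 [ 0.62047043 -0.28156122  0.16105087] [-0.72  0.47  0.29]
```

View pics/wrist11.png

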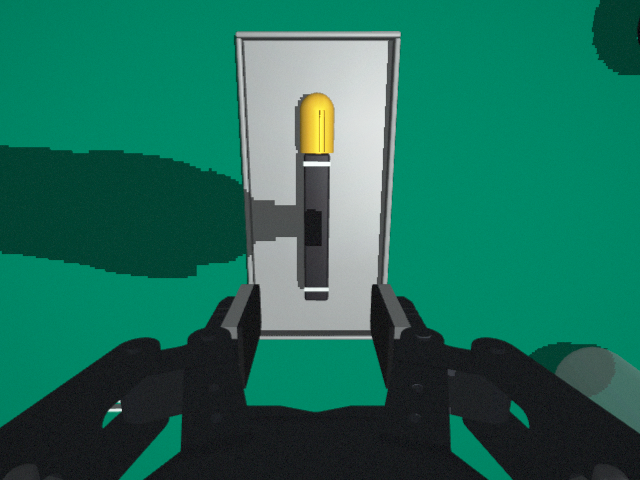

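View pics/top11.png

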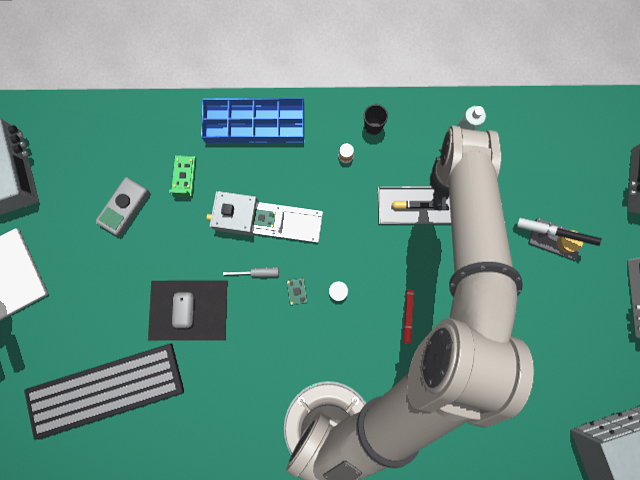

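View pics/top11c.png

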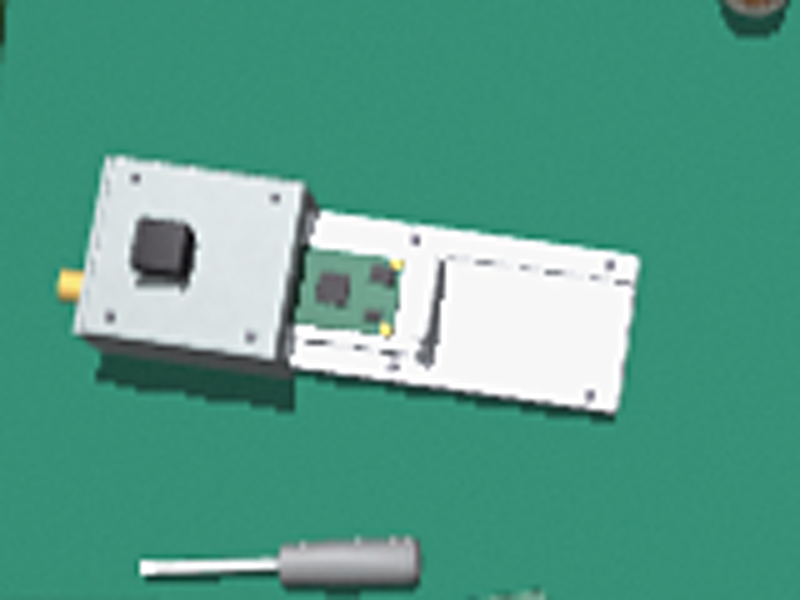

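The bar lies flat and straight in the tray, from (317,93) to (317,299), inside tray walls at rows 35–335. The carriage is unmoved with its board corner at (398,264), and the gripper is clear. Handing in.

Run:
```python
from h import *
c=dict(np.load("c11.npz"))
P=ray("wrist",[(317,93),(317,299)],.018,c); print("bar mid",P.mean(0)," vs tray ~(.621,-.264)")
from bench import ticket
print(ticket.hand_in())
```

```text
bar mid [ 0.62042519 -0.26429428  0.018     ]  vs tray ~(.621,-.264)
the job is handed in; nothing more can be done
None
```

I gripped the black and brass bar and pushed the carriage along the slideway at 7–20 mm/s, in short nudges of about 2 mm near the end. I kept on until it bore on the hidden stop, then drew back gently, laid the bar in the tray, let go and handed in at about 24.5 s. Hand-in gives no verdict.

- **Stop contact:** the push force held steady at about 2 N of friction, then rose spring-like to about 6.5 N, so roughly 4 N was on the stop. That is well under the 12 N limit. I worked this out from the wrist force, since contact at the stop cannot be measured directly.
- **Carriage:** the last top view, taken after withdrawing, shows it in the same place as when pressed, to within about a pixel (roughly 2–3 mm). A small spring-back would not show at that scale. How hard it still bears on the stop is inferred, not measured.
- **Bar:** it measured within about 1 mm of the tray's middle and looked flat on the floor, with the gripper about 140 mm above.
- **Bystanders:** the jar, spool, board and screwdriver look unmoved in the last top view. The arm hid the tweezers in that view, but it never came near them.
- **Refused moves:** my first two move calls were rejected because the rows lacked some keys. Nothing moved.

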